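Lay the extruder's feed tube down on its rest

TASK

With the fingertips only, push the tall feed tube's steel foot squarely up against the dark wooden stop on the plywood board, keeping the tube upright. Then push the tube over the stop, slowly, so that it comes to lie on its side with the cardboard end resting gently on the pale wooden block and the foot still at the stop. Do not pinch, lift or drop it, do not press hard, and leave the other things where they are.

Things in the scene. Friction and masses are not known exactly. Their poses are not given: they have to be found in the camera images.
- board: fixed plywood board flat on the table, 340 x 220 x 9 mm thick, yaw up to 0.25 rad. x points away from the robot, across the stop towards the rest block; y left; z up. Origin: at table height, below the middle of the stop's near face. The board spans x -155 to +185 mm, y -110 to +110 mm.
- stop (a point): middle of the lower edge of the stop's near face, on the board's upper surface (board frame 0, 0, 9 mm). The stop is a dark wooden batten fixed across the board, x = 0 to 16 mm, 160 mm long in y, 10 mm high above the board.
- rest (a point): middle of the top face of the rest, a pale wooden block fixed on the board (board frame 142.5, 0, 37 mm). It spans board x = 120 to 165 mm, is 130 mm wide in y and 28 mm high above the board.
- feed_tube: loose tall part, 165 mm high, 0.58 to 0.91 kg, on the board before the stop (gap 15 to 35 mm, sideways to 15 mm, yaw to board to 0.22 rad). Frame: z up along the tube, x towards the stop, origin at the underside below the tube. Steel foot x -60 to 40, y -40 to 40, 10 mm thick, its rear edge bent up 30 mm high; grey socket 50 x 50 mm to z 50; cardboard tube 40 mm across to z 165.
- tube_end (a point): centre of the free (upper) end of the cardboard tube, feed_tube frame 0, 0, 165 mm. Pushed forward high on the tube with 3 to 5 N, the part tips over the foot's front edge; pushed at the foot's bent-up rear edge it slides. The weight is in the foot: the part falls back unless tipped past about 80 degrees. On the rest it lies at about 86 degrees.
- foot_left (a point): front left lower corner of the steel foot, feed_tube frame 40, 40, 0 mm. While the part tips, the foot's lower front edge slides back up to about 10 mm from the stop, which is normal.
- foot_right (a point): front right lower corner of the steel foot, feed_tube frame 40, -40, 0 mm
- switch: loose black rocker switch, 22 x 30 x 30 mm, on the board's left edge; origin under its centre
- collar: loose dark steel collar, 32 mm across, 28 mm tall, on the board's right edge; origin under its centre
- fan: loose black cooling fan, 60 x 60 x 20 mm, on the table; origin under its centre
- controller: loose black panel controller, 78 x 53 x 53 mm, on the table; origin under its centre
- power_brick: loose black power supply, 130 x 58 x 34 mm, on the table; origin under its centre
- offcut: loose pale wood offcut, 70 x 89 x 50 mm, on the table; origin under its centre
- jar: loose glass jar with orange lid, 52 mm across, 75 mm tall, on the table; origin under its centre
- pliers: loose green-handled pliers, 185 mm long, lying on the table; origin at the pivot
Things that resemble listed ones, but are neither listed nor needed, are in the scene too. There is more than one size of the feed_tube; the one meant has the size given above.

How it is judged:
On the way:
1. the foot stands flat and square against the stop, the tube upright (x of each of foot_left, foot_right in the frame of board above -0.006 m and angle between feed_tube's own z axis and vertical below 0.12 rad), for 0.2 s.
At the end, for the whole second after the job is handed in: The feed tube lies still on its side, tipped 82 to 89 degrees, its free end beyond the rest block's near edge and within 50 mm of the block's middle sideways, both front foot corners within 25 mm of the stop's face (angle between feed_tube's own z axis and vertical between 1.43 and 1.56 rad and x of tube_end in the frame of board above 0.125 m and y of tube_end in the frame of board between -0.05 and 0.05 m and x of each of foot_left, foot_right in the frame of board above -0.025 m and linear speed of feed_tube below 0.02 m/s and angular speed of feed_tube below 0.1 rad/s); the robot touches nothing.
It fails at once if the tube is knocked over or dropped (turns faster than 2.5 rad/s) (angular speed of feed_tube above 2.5 rad/s).
It fails at once if the part is lifted (both front foot corners more than 15 mm off the board) (height (world z) of each of foot_left, foot_right above 0.024 m).
It fails at once if the feed tube is pinched or pressed with more than 36 N (contact force between the fingers and feed_tube above 36 N).
It fails at once if one of the other loose things is moved more than 15 mm (distance of any of switch, collar, fan, controller, power_brick, offcut, jar, pliers from where it was at the start of the episode above 0.015 m).
It also fails if it takes over 72 s, if anything falls off the work surface, if the arm or the gripper's body presses on something with over 40 N, if the wrist force passes 120 N, or if a joint passes its speed limit or range.

ROBOT

A 6-joint arm with a two-finger parallel gripper is mounted at the origin on the work surface. World frame = base frame: x ahead of the robot, y to its left, z up, the work surface at z = 0. Lengths are in m, angles in rad, forces in N, time in s.
With the tool pointing down it reaches from about 0.35 to 1 m from the base axis. Payload 7.1 kg.
Tool frame: the origin (TCP) lies between the finger pads; the fingertips stand 22 mm ahead of it and the grasp point (between the pads) lies 3 mm ahead of it; x points along the fingers, y is the direction in which the jaws open and shut, and the axes are right-handed (so a half turn about x gives the same grasp; the last joint's range is limited). The gripper opens to 85 mm and grips with 20 to 120 N. Pads are 22 mm wide; open, the fingers measure 114 mm over their backs; the gripper's body (76 mm by 85 mm) begins 54 mm behind the grasp point. The pads swing forward as they close: fully open they stand 13 mm farther back than shut.
Start: joints at [-1.354, 0.423, 1.63, -0, 1.089, -0.019], TCP at [0.146, -0.608, 0.216] pointing down, gripper open.
Joint ranges: [-3, 3], [-0.9, 2.11], [0.09, 2.58], [-1.31, 4.45], [0.11, 2.69], [-2.54, 2.54]. Speed limits (rad/s): [2.39, 2.39, 3.01, 3.14, 3.14, 3.14].

INTERFACE

Orientations are given as a rotation vector (axis times angle).
In Python, from rig import manip gives the robot as it stands. The module is installed in compiled form; this text tells all that it offers. Calls block until the motion is done:
- manip.move_to(position, orientation): joint-space move of the TCP to a pose.
- manip.servo_line(position, orientation=None, rate=0.15): straight line of the TCP; orientation=None keeps the orientation; rate is the mean speed in m/s.
- manip.set_joints(angles): joint-space move.
- manip.command_gripper(opening, f_grip=None): finger opening in m; f_grip is the grip in N (None keeps the last); returns when the fingers have stopped.
- manip.hold(seconds).
- manip.solve_ik(position, orientation): joint angles nearest the present ones, or None.
- manip.camera(name): name is "side" or "top"; returns a dict with "image" (420x560x3 uint8, red, green, blue), "fx", "fy", "cx", "cy" (pixels), "k1" (the pictures are not rectified: a ray, as slopes to the right and down, at radius r is drawn at 1 + k1 r^2 times it, then the intrinsics apply), "cam_to_world" (4x4, takes a point from camera to world coordinates). Camera axes: x right, y down, z forward; pixel columns grow to the right and rows downward; lengths in m; the calibration is good to about 2 mm. A picture is of the moment at which its call begins. There is no depth.
A pose or a line that the arm cannot do raises manip.IKError and nothing moves.
- manip.sign_off(): hands the job in, once; it reports no verdict.
Readings, each from a call of its own:
- manip.get_time(): time.
- manip.get_joint_positions(): joint angles.
- manip.get_joint_vel(): joint speeds.
- manip.get_tau(): joint torques, N m.
- manip.get_position(): TCP position.
- manip.get_ee_rot(): TCP orientation.
- manip.get_contact_force(): force on the tool from outside, world axes, zero at the start.
- manip.get_torque(): the same for the moment, N m.
- manip.get_width(): finger opening in m.
Only numpy, scipy, OpenCV 4.12 (cv2) and the standard library are available. Lean on these libraries where they do the work, as an engineer would, in place of code of your own. Each camera call takes 0.05 s, during which the arm holds its last target. There are 200 camera calls.

## Working session

There is one attempt and no reset: what is moved stays moved. The work goes in short steps, each a Python script; the robot and the scene stay as the last script left them, time stands still between calls to the robot, and variables do not carry over. Pictures are saved under pics/ and viewed, about 8 in all and at most 12, crops included, and the job is handed in when it is done.

```bash
mkdir -p pics && cat > h.py <<'E'
import numpy as np, cv2
from rig import manip
def snap(name,fn):
    c=manip.camera(name); cv2.imwrite(f'pics/{fn}.png',c['image'][...,::-1]); 
    np.savez(f'pics/{fn}.npz',**{k:v for k,v in c.items()}); return c
def load(fn): return dict(np.load(f'pics/{fn}.npz'))
def ray(c,u,v):
    d=np.array([(u-c['cx'])/c['fx'],(v-c['cy'])/c['fy']]); s=d.copy()
    for _ in range(20): s=d/(1+c['k1']*(s@s))
    T=c['cam_to_world']; r=T[:3,:3]@np.array([*s,1]); return T[:3,3],r
def at(c,u,v,z):
    o,r=ray(c,u,v); return o+r*(z-o[2])/r[2]
def proj(c,P):
    P=np.atleast_2d(P); T=np.linalg.inv(c['cam_to_world']); q=P@T[:3,:3].T+T[:3,3]
    s=q[:,:2]/q[:,2:]; s=s*(1+c['k1']*(s**2).sum(1,keepdims=True))
    return s*[c['fx'],c['fy']]+[c['cx'],c['cy']]
E
python3 - <<'E'
from h import *
a=snap('top','t0');b=snap('side','s0')
for c in(a,b): print(c['fx'],c['k1'],c['cam_to_world'].round(3).tolist())
print(manip.get_time(),manip.get_ee_rot())
E
```

```text
512.1609621373304 -0.01353605089584444 [[0.026, -0.982, 0.188, 0.283], [-1.0, -0.026, 0.007, -0.019], [-0.002, -0.188, -0.982, 1.316], [0.0, 0.0, 0.0, 1.0]]
414.8439078952047 -0.10045893364314155 [[-0.981, -0.131, 0.143, 0.348], [-0.194, 0.694, -0.693, 0.85], [-0.008, -0.708, -0.707, 1.005], [0.0, 0.0, 0.0, 1.0]]
0.1 [ 2.09677266  0.24987728 -2.0970471 ]
```

View pics/t0.png

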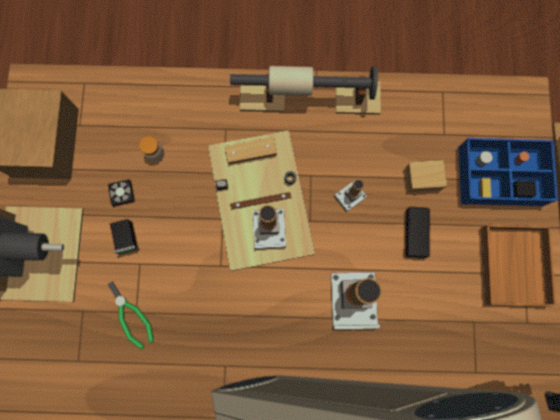

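View pics/s0.png

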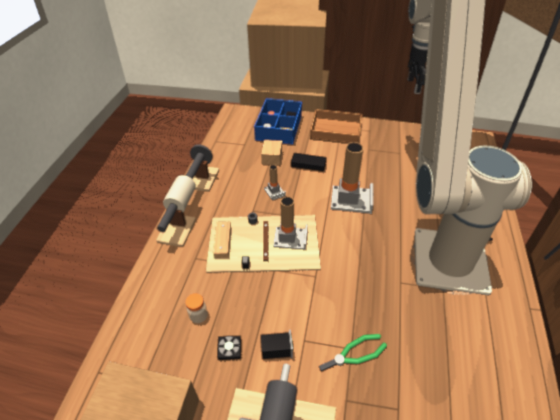

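The top view shows three tube parts: one on the board (268,222), a small one (352,193) and a large one (360,297). The one on the board, before the stop, fits the description. I'll confirm its size in enlarged crops.

```bash
python3 - <<'E'
import cv2
a=cv2.imread('pics/t0.png')[125:275,200:320]; b=cv2.imread('pics/s0.png')[190:275,200:330]
cv2.imwrite('pics/t0c.png',cv2.resize(a,None,fx=4,fy=4,interpolation=cv2.INTER_CUBIC))
cv2.imwrite('pics/s0c.png',cv2.resize(b,None,fx=6,fy=6,interpolation=cv2.INTER_CUBIC))
E
```

```text
(no output)
```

View pics/t0c.png

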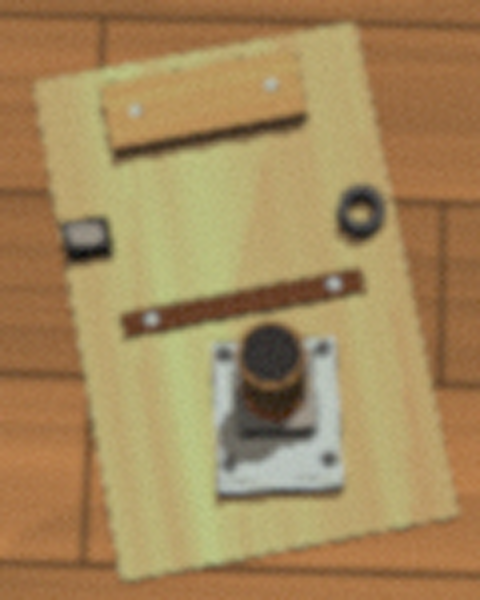

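View pics/s0c.png

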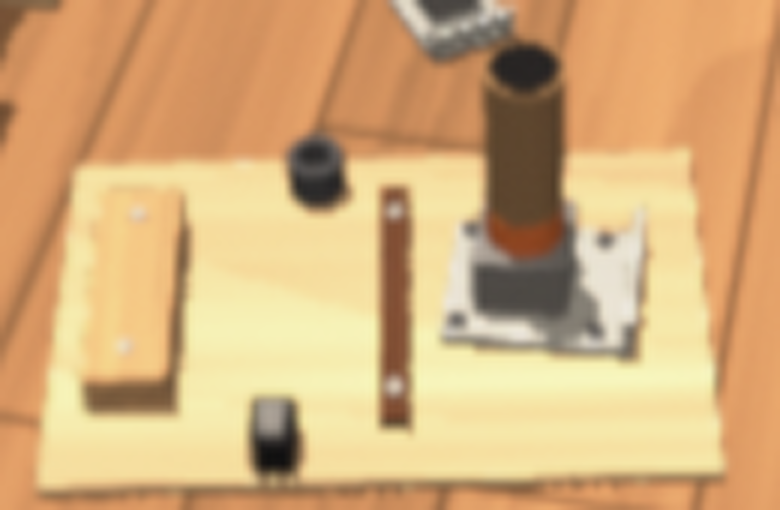

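```bash
cat > fit.py <<'E'
from h import *
from scipy.optimize import least_squares
def T2(p,P):
    P=np.array(P,float); c,s=np.cos(p[2]),np.sin(p[2])
    return np.c_[P[:,0]*c-P[:,1]*s+p[0],P[:,0]*s+P[:,1]*c+p[1],P[:,2]]
def fit(obs,p0):
    f=lambda p:np.concatenate([(proj(c,T2(p,P))-uv).ravel() for c,P,uv in obs])
    r=least_squares(f,p0,loss='soft_l1'); return r.x,f(r.x).reshape(-1,2).round(1)
E
python3 - <<'E'
from fit import *
t,s=load('t0'),load('s0')
ct=lambda L:[200-.5,125-.5]+(np.array(L)+.5)/4
cs=lambda L:[200-.5,190-.5]+(np.array(L)+.5)/6
B=np.array([[185,110,9],[185,-110,9],[-155,-110,9],[-155,110,9]])/1e3
St=np.array([[0,80,9],[0,-80,9],[16,80,19],[16,-80,19]])/1e3
R=np.array([[120,65,37],[120,-65,37],[165,65,37],[165,-65,37]])/1e3
ot=(t,np.r_[B,St],ct([[36,82],[355,24],[459,513],[122,580],[126,337],[364,290],[121,318],[360,270]]))
os_=(s,B,cs([[38,490],[78,170],[690,150],[722,474]]))
for o in([ot],[os_],[ot,os_]):
    b,r=fit(o,[.6,0,.2]); print(b.round(4),r.tolist())
F=np.array([[40,40,19],[40,-40,19],[-60,40,39],[-60,-40,39],[0,0,174]])/1e3
ft=(t,F,ct([[217,341],[335,337],[219,490],[342,488],[271,352]]))
fs=(s,F[[0,1,3,4]],cs([[443,338],[460,218],[643,208],[524,68]]))
for o in([ft],[fs],[ft,fs]):
    f,r=fit(o,[.5,0,0]); print(f.round(4),r.tolist())
c_,s_=np.cos(b[2]),np.sin(b[2]);d=f[:2]-b[:2]
print('tube in board',d@[c_,s_],d@[-s_,c_],f[2]-b[2])
np.savez('pose.npz',b=b,f=f)
L=T2(f,np.array([[40,40,0],[40,-40,0]])/1e3); print([((l[:2]-b[:2])@[c_,s_]).round(4) for l in L])
E
```

```text
[0.5665 0.0331 0.2195] [[-0.8, -0.1], [0.2, -0.7], [0.2, 0.7], [-0.1, 0.5], [-0.2, 0.5], [0.5, 0.8], [-0.3, -1.4], [0.4, -1.0]]
[0.5634 0.0338 0.2218] [[-0.3, 0.1], [-0.2, -0.5], [-0.1, 0.3], [0.6, -0.1]]
[0.5655 0.0332 0.2199] [[-0.9, 0.3], [0.1, -0.4], [0.2, 1.1], [-0.1, 0.9], [-0.2, 1.0], [0.5, 1.2], [-0.4, -1.0], [0.4, -0.6], [-0.9, -0.3], [-0.7, -0.8], [-0.6, 0.2], [-0.2, -0.3]]
[0.5098 0.0108 0.0578] [[-0.8, -0.0], [0.6, 0.0], [-0.8, 0.1], [0.3, -0.4], [0.4, 0.2]]
[0.5065 0.0111 0.1031] [[-0.3, -0.4], [-0.4, 0.4], [0.4, -0.2], [0.3, 0.2]]
[0.509  0.0109 0.0658] [[-1.0, 0.4], [0.4, 0.2], [-0.7, 0.6], [0.4, -0.2], [0.3, 0.6], [-1.5, -1.0], [-0.6, -0.1], [0.1, 0.2], [-0.6, 0.1]]
tube in board -0.06001212222756185 -0.009446261234591077 -0.15405535197079345
[np.float64(-0.0143), np.float64(-0.0266)]
```

```bash
cat >> h.py <<'E'
from scipy.spatial.transform import Rotation as Ro
pz=np.load('pose.npz'); b=pz['b']; cb,sb=np.cos(b[2]),np.sin(b[2])
X=np.array([cb,sb,0]);Y=np.array([-sb,cb,0]);Z=np.array([0,0,1.])
O=np.array([b[0],b[1],0])
SG=1
def pose(corner,alpha,ahead=.022,sg=None):
    """TCP pose with the fingertips' leading edge at `corner` (board frame), fingers alpha below horizontal"""
    sg=sg or SG
    a=np.cos(alpha)*X-np.sin(alpha)*Z; f=np.sin(alpha)*X+np.cos(alpha)*Z
    p=O+corner[0]*X+corner[1]*Y+corner[2]*Z-ahead*a-.011*f
    R=np.c_[a,sg*Y,np.cross(a,sg*Y)]
    return p,Ro.from_matrix(R).as_rotvec()
F=lambda:manip.get_contact_force()
E
python3 - <<'E'
from h import *
print(Ro.from_rotvec(manip.get_ee_rot()).as_matrix().round(2).tolist())
d=np.deg2rad
for sg in(1,-1):
  for c,al in [((-.15,0,.12),70),((-.145,0,.025),70),((-.10,0,.025),70),((-.08,0,.149),60),((0.04,0,.16),75),((.135,0,.08),98),((.135,0,.2),98)]:
    q=manip.solve_ik(*pose(c,d(al),sg=sg)); print(sg,c,al,None if q is None else np.round(q,2))
E
```

```text
[[-0.0, 0.23, -0.97], [0.0, -0.97, -0.23], [-1.0, -0.0, -0.0]]
1 (-0.15, 0, 0.12) 70 [-0.13  0.13  2.38  0.37  0.33 -2.26]
1 (-0.145, 0, 0.025) 70 None
1 (-0.1, 0, 0.025) 70 None
1 (-0.08, 0, 0.149) 60 None
1 (0.04, 0, 0.16) 75 [ 0.02  0.32  1.92  0.09  0.64 -1.84]
1 (0.135, 0, 0.08) 98 [ 0.08  0.71  1.42 -0.02  1.15 -1.7 ]
1 (0.135, 0, 0.2) 98 [ 0.08  0.58  1.35 -0.02  1.34 -1.71]
-1 (-0.15, 0, 0.12) 70 [-0.13  0.13  2.38  0.37  0.33  0.88]
-1 (-0.145, 0, 0.025) 70 [-0.13  0.42  2.42  1.81  0.12 -0.57]
-1 (-0.1, 0, 0.025) 70 None
-1 (-0.08, 0, 0.149) 60 [-0.11  0.14  2.35  0.83  0.22  0.46]
-1 (0.04, 0, 0.16) 75 [0.02 0.32 1.92 0.09 0.64 1.3 ]
-1 (0.135, 0, 0.08) 98 [ 0.08  0.71  1.42 -0.02  1.15  1.44]
-1 (0.135, 0, 0.2) 98 [ 0.08  0.58  1.35 -0.02  1.34  1.44]
```

```bash
sed -i 's/^SG=1/SG=-1/' h.py && python3 - <<'E'
from h import *
d=np.deg2rad
for c,al in [((-.15,0,.12),82),((-.145,0,.025),82),((-.10,0,.025),82),((-.10,0,.025),76),((-.14,0,.24),76),((-.08,0,.149),76),((-.06,0,.149),72),((0.04,0,.16),85),((.135,0,.08),98)]:
    q=manip.solve_ik(*pose(c,d(al))); print(c,al,None if q is None else np.round(q,2))
E
```

```text
(-0.15, 0, 0.12) 82 [-0.07  0.17  2.24  0.07  0.6   1.23]
(-0.145, 0, 0.025) 82 [-0.06  0.41  2.28  0.12  0.32  1.17]
(-0.1, 0, 0.025) 82 [-0.03  0.45  2.19  0.1   0.37  1.23]
(-0.1, 0, 0.025) 76 [-0.05  0.44  2.26  0.31  0.22  1.  ]
(-0.14, 0, 0.24) 76 [-0.09 -0.08  2.17  0.1   0.82  1.2 ]
(-0.08, 0, 0.149) 76 [-0.04  0.18  2.16  0.12  0.57  1.22]
(-0.06, 0, 0.149) 72 [-0.04  0.19  2.17  0.17  0.49  1.17]
(0.04, 0, 0.16) 85 [0.04 0.38 1.79 0.02 0.88 1.38]
(0.135, 0, 0.08) 98 [ 0.08  0.71  1.42 -0.02  1.15  1.44]
```

```bash
python3 - <<'E'
from h import *
d=np.deg2rad
p=manip.get_position()
manip.servo_line([p[0],p[1],.42],rate=.25)
manip.command_gripper(.04,20)
y=-.002
q,r=pose((-.15,y,.33),d(82),.018); manip.move_to(q,r)
q,r=pose((-.15,y,.10),d(82),.018); manip.servo_line(q,r,rate=.15)
print(manip.get_time(),F(),manip.get_width())
q,r=pose((-.15,y,.025),d(82),.018); manip.servo_line(q,r,rate=.08)
print(manip.get_time(),F(),manip.get_position(),q)
snap('side','s1')
a=cv2.imread('pics/s1.png')[170:275,200:340]; cv2.imwrite('pics/s1c.png',cv2.resize(a,None,fx=5,fy=5,interpolation=cv2.INTER_CUBIC))
E
```

```text
5.6 [-0.06907726 -0.66863731  0.04643324] 0.04041340338838656
6.6833 [ 0.99293618 -0.228499   -0.67756242] [ 0.40672425 -0.00439743  0.04158696] [ 0.4064453  -0.00437592  0.04129392]
```

View pics/s1c.png

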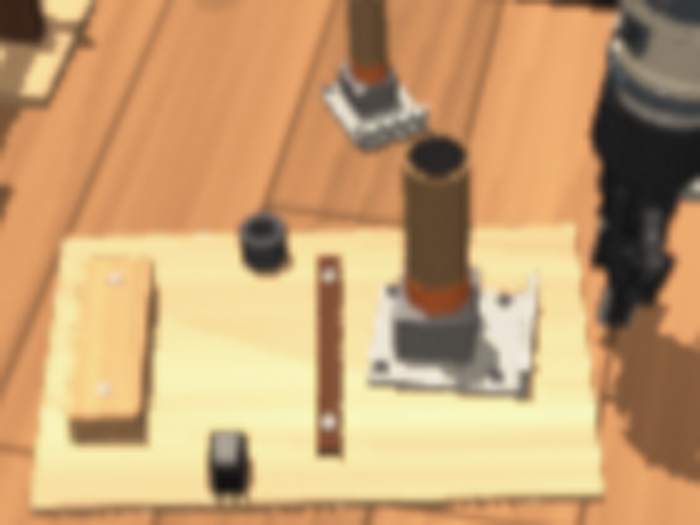

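The fingertips, at crop (615,315), are behind the foot's rear edge at (532,300–390). Next is the push, with force checks.

```bash
python3 - <<'E'
from h import *
d=np.deg2rad; y=-.002
print('exp tip px',proj(load('s1'),O-.15*X+y*Y+.025*Z))
manip.hold(.3); f0=F(); print(f0)
x=-.15; step=.004
while x<-.090:
    x+=step
    q,r=pose((x,y,.025),d(82),.018); manip.servo_line(q,r,rate=.03)
    f=F()-f0; fx=f@X; print(round(x,4),f.round(1),round(fx,1))
    if x>-.112: step=.0015
    if fx<-8: break
manip.hold(.3); print((F()-f0)@X, manip.get_time(), manip.get_position()-q)
snap('top','t2');snap('side','s2')
a=cv2.imread('pics/t2.png')[150:270,200:320]; b2=cv2.imread('pics/s2.png')[180:270,200:335]
a=cv2.resize(a,(600,600),interpolation=cv2.INTER_CUBIC);cv2.imwrite('pics/t2c.png',a)
cv2.imwrite('pics/s2c.png',cv2.resize(b2,None,fx=5,fy=5,interpolation=cv2.INTER_CUBIC))
E
```

```text
exp tip px [[315.33275861 236.19907027]]
[ 0.53478909 -0.56459825  0.73716286]
-0.146 [-0.5 -0.3 -1. ] -0.5
-0.142 [-0.8 -0.1 -0.7] -0.8
-0.138 [-0.9  0.2 -1.4] -0.9
-0.134 [-0.7 -0.3 -0.1] -0.7
-0.13 [-0.5  0.9 -0.7] -0.3
-0.126 [-0.1  0.8 -0.6] 0.1
-0.122 [-0.5  0.4 -0.4] -0.4
-0.118 [-0.1  1.4 -1. ] 0.2
-0.114 [-1.2  0.2 -1. ] -1.1
-0.11 [-0.5  0.4 -1.8] -0.4
-0.1085 [-0.2  1.4 -0.4] 0.1
-0.107 [-1.1  0.  -0.1] -1.1
-0.1055 [-0.7  0.4 -1.9] -0.6
-0.104 [-0.5  0.2 -0.6] -0.4
-0.1025 [-0.3  0.9 -1.1] -0.1
-0.101 [-0.5  0.6 -0.7] -0.4
-0.0995 [-1.1  1.  -1.1] -0.8
-0.098 [-0.9  0.   0.1] -0.8
-0.0965 [-0.1  1.5 -0.9] 0.3
-0.095 [-0.1  0.  -1.4] -0.1
-0.0935 [ 0.1  0.6 -0.3] 0.2
-0.092 [-0.3  0.1 -0.4] -0.3
-0.0905 [-0.8  1.2 -0.8] -0.5
-0.089 [-0.2  0.7  0.1] -0.1
0.1544460477398649 13.6667 [-7.19764795e-05 -1.38021150e-05 -2.57674435e-05]
```

View pics/s2c.png

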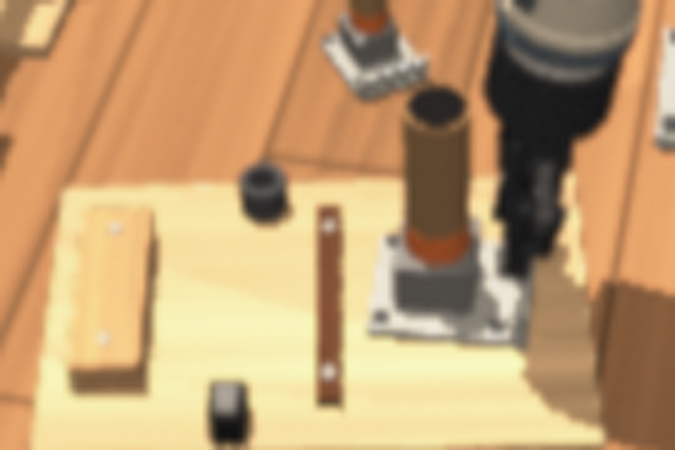

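View pics/t2c.png

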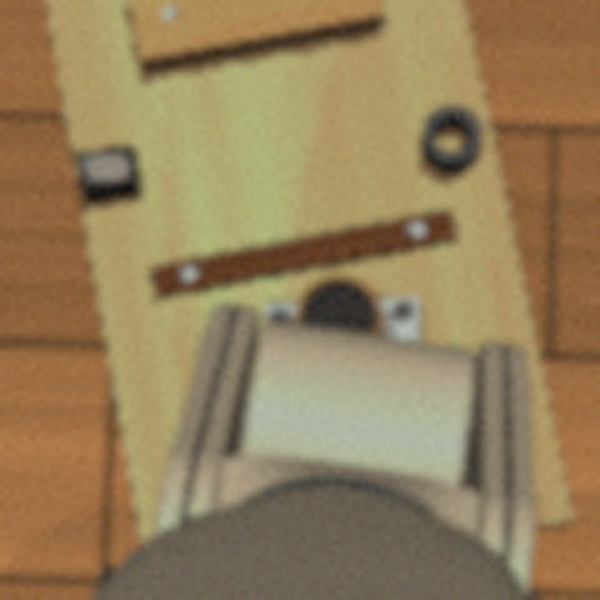

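```bash
python3 - <<'E'
from h import *
s=load('s2');t=load('t2')
W=lambda x,y,z:O+x*X+y*Y+z*Z
cr=lambda uv:((uv+.5-[200,180])*5).round(0).tolist()
for y in(-.034,-.02,.02,.034):
  for x in (-.089,-.111): print(y,x,'side crop',[cr(proj(s,W(x,y,z))[0]) for z in(.0225,.04)])
f=pz['f'];c,sn=np.cos(f[2]),np.sin(f[2])
for q in[(-.06,.04,.039),(-.06,-.04,.039),(-.06,.04,.009),(-.06,-.04,.009)]:
  w=np.array([f[0]+c*q[0]-sn*q[1],f[1]+sn*q[0]+c*q[1],q[2]]); v=w-O
  print('foot rear',q,cr(proj(s,w)[0]),'board',(v@X).round(4),(v@Y).round(4))
E
```

```text
-0.034 -0.089 side crop [[479.0, 250.0], [479.0, 232.0]]
-0.034 -0.111 side crop [[514.0, 249.0], [514.0, 231.0]]
-0.02 -0.089 side crop [[480.0, 267.0], [481.0, 248.0]]
-0.02 -0.111 side crop [[515.0, 266.0], [516.0, 247.0]]
0.02 -0.089 side crop [[483.0, 316.0], [484.0, 297.0]]
0.02 -0.111 side crop [[519.0, 315.0], [520.0, 296.0]]
0.034 -0.089 side crop [[484.0, 333.0], [485.0, 315.0]]
0.034 -0.111 side crop [[520.0, 332.0], [521.0, 314.0]]
foot rear (-0.06, 0.04, 0.039) [525.0, 321.0] board -0.1132 0.0393
foot rear (-0.06, -0.04, 0.039) [537.0, 225.0] board -0.1254 -0.0398
foot rear (-0.06, 0.04, 0.009) [524.0, 353.0] board -0.1132 0.0393
foot rear (-0.06, -0.04, 0.009) [535.0, 256.0] board -0.1254 -0.0398
```

```bash
python3 - <<'E'
from h import *
print(Ro.from_rotvec(manip.get_ee_rot()).as_matrix().round(3).tolist(), manip.get_position(), manip.get_width(),X,Y)
s=load('s2'); p=manip.get_position();R=Ro.from_rotvec(manip.get_ee_rot()).as_matrix()
a=cv2.imread('pics/s2.png')[180:260,275:335]; a=cv2.resize(a,None,fx=7,fy=7,interpolation=cv2.INTER_CUBIC)
def dot(w,col):
    uv=((proj(s,w)[0]+.5-[275,180])*7).astype(int); cv2.circle(a,tuple(map(int,uv)),3,col,-1)
for sy,col in((1,(0,0,255)),(-1,(255,0,0))):
  for yy in(.02,.0345):
    for zz in(-.011,.011):
      for xx in(.018,-.01): dot(p+R@[xx,sy*yy,zz],col)
dot(p,(0,255,0))
cv2.imwrite('pics/s2d.png',a)
E
```

```text
[[0.136, 0.218, -0.966], [0.03, -0.976, -0.216], [-0.99, 0.0, -0.139]] [0.46595156 0.00890461 0.04128817] 0.03988708655399003 [0.97592185 0.21812048 0.        ] [-0.21812048  0.97592185  0.        ]
```

View pics/s2d.png

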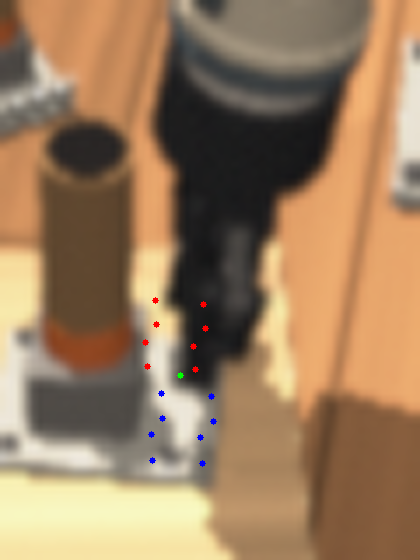

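```bash
python3 - <<'E'
from h import *
s=load('s0')
for w in [(0,0,0),(0,0,.3),(.146,-.608,.216),(.146,-.608,.194),(.146,-.608,.30)]: print(w,proj(s,np.array(w)).round(1))
a=cv2.imread('pics/s0.png')[0:130,380:460]; s2=cv2.imread('pics/s2.png')[60:290,260:500]
# re-take now: gripper diff vs s0 around board
c=snap('side','s3'); d=cv2.absdiff(cv2.imread('pics/s3.png'),cv2.imread('pics/s0.png')).max(2)
a=cv2.resize(a,None,fx=4,fy=4,interpolation=cv2.INTER_CUBIC)
b2=cv2.resize(s2,None,fx=2,fy=2,interpolation=cv2.INTER_CUBIC)[:460]
H=max(a.shape[0],b2.shape[0]); im=np.zeros((H,800,3),np.uint8); im[:a.shape[0],:320]=a; im[:b2.shape[0],320:]=b2[:, :480]
cv2.imwrite('pics/s3c.png',im)
E
```

```text
(0, 0, 0) [[449.9 260.7]]
(0, 0, 0.3) [[482.  188.7]]
(0.146, -0.608, 0.216) [[411.4  93.2]]
(0.146, -0.608, 0.194) [[410.2  98.3]]
(0.146, -0.608, 0.3) [[415.8  72.9]]
```

View pics/s3c.png

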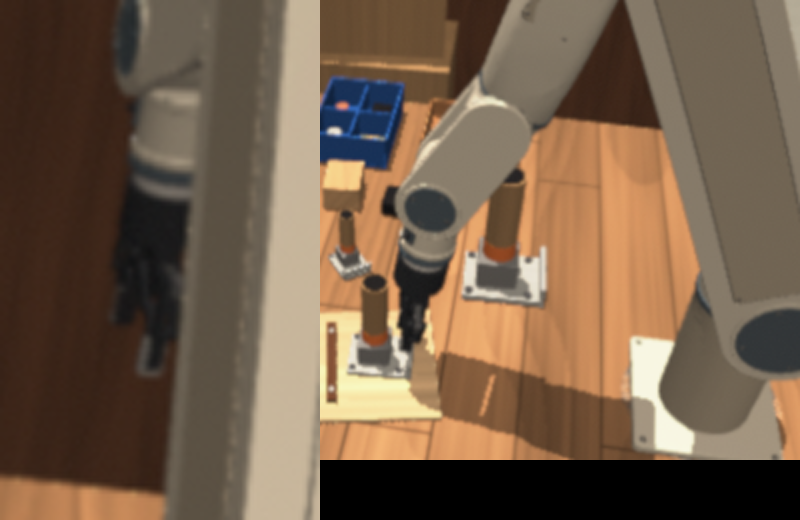

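The pictures disagree with the stated tip geometry. The visible fingertips end about 40 mm short along the tool axis, so they passed above the foot and nothing was touched. I'll back off, then lower in small steps until the tips feel the board, which gives the true tip height.

```bash
python3 - <<'E'
from h import *
from scipy.optimize import least_squares
d=np.deg2rad; y=-.002
s=load('s3');p=manip.get_position();R=Ro.from_rotvec(manip.get_ee_rot()).as_matrix()
g=least_squares(lambda v:proj(s,p+R@[v[0],-.027,v[1]])[0]-[302.6,234.5],[0,0]).x; print('tip in tool x,z',g)
for x,z in((-.135,-.03),(-.09,-.02)):
  for al in(82,86,90): print(x,z,al,manip.solve_ik(*pose((x,y,z),d(al),.018)) is not None)
al=86
q,r=pose((-.089,y,.035),d(82),.018); manip.servo_line(q,r,rate=.1)
q,r=pose((-.138,y,.035),d(al),.018); manip.servo_line(q,r,rate=.1)
manip.hold(.3); f0=F(); z=.035
while z>-.03:
    z-=.003
    try:q,r=pose((-.138,y,z),d(al),.018); manip.servo_line(q,r,rate=.03)
    except manip.IKError: print('IK',z);break
    f=F()-f0
    if f[2]>4 or abs(f).max()>6: print('touch',z,f);break
print(z,F()-f0,manip.get_position(),manip.get_time())
snap('side','s4')
a=cv2.imread('pics/s4.png')[180:270,230:340]; cv2.imwrite('pics/s4c.png',cv2.resize(a,None,fx=6,fy=6,interpolation=cv2.INTER_CUBIC))
E
```

```text
tip in tool x,z [-0.02473934  0.00167776]
-0.135 -0.03 82 True
-0.135 -0.03 86 True
-0.135 -0.03 90 True
-0.09 -0.02 82 True
-0.09 -0.02 86 True
-0.09 -0.02 90 True
touch -0.02799999999999999 [-6.81341609 -1.26035681 47.46410855]
-0.02799999999999999 [-6.81341609 -1.26035681 47.46410855] [ 0.41945202 -0.0014858  -0.0086673 ] 20.2417
```

```bash
python3 - <<'E'
from h import *
d=np.deg2rad; y=-.002; A=-.0185
q,r=pose((-.138,y,.024),d(86),A); manip.servo_line(q,r,rate=.05)
manip.hold(.3); f0=F(); x=-.138; step=.003; hist=[]
while x<-.080:
    x+=step
    q,r=pose((x,y,.024),d(86),A); manip.servo_line(q,r,rate=.03)
    fx=(F()-f0)@X; hist.append((round(x,4),round(fx,1)))
    if x>-.11: step=.001
    if fx<-7: break
print(hist); manip.hold(.3); print((F()-f0).round(1), manip.get_time())
snap('side','s5')
a=cv2.imread('pics/s5.png')[180:270,200:320]; cv2.imwrite('pics/s5c.png',cv2.resize(a,None,fx=6,fy=6,interpolation=cv2.INTER_CUBIC))
E
```

```text
[(-0.135, np.float64(-0.2)), (-0.132, np.float64(-0.1)), (-0.129, np.float64(0.3)), (-0.126, np.float64(-0.2)), (-0.123, np.float64(0.1)), (-0.12, np.float64(-0.6)), (-0.117, np.float64(-1.1)), (-0.114, np.float64(-0.1)), (-0.111, np.float64(0.1)), (-0.108, np.float64(-1.4)), (-0.107, np.float64(-0.8)), (-0.106, np.float64(-1.9)), (-0.105, np.float64(-1.7)), (-0.104, np.float64(-1.9)), (-0.103, np.float64(-1.6)), (-0.102, np.float64(-1.8)), (-0.101, np.float64(-3.6)), (-0.1, np.float64(-6.7)), (-0.099, np.float64(-7.8))]
[-7.5 -4.6  4.2] 26.1083
```

View pics/s5c.png

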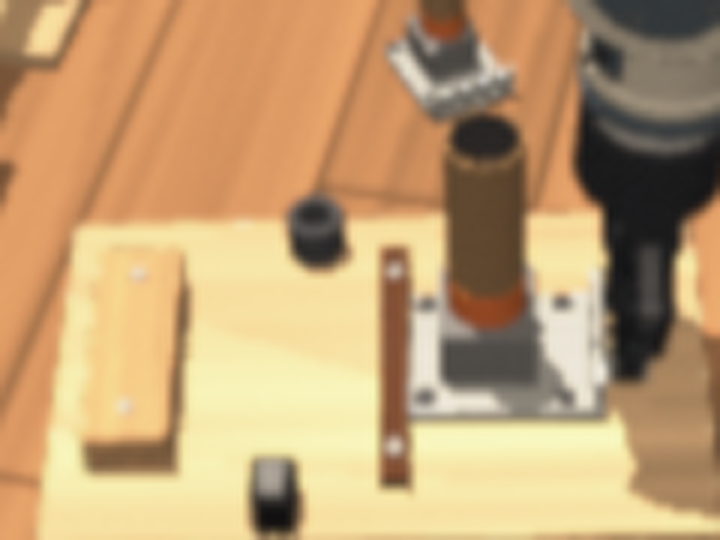

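The foot's front edge lies flush along the stop at crop x ≈ 408, with the left and right ends equal and the tube upright. The lead edge at −0.099 m agrees with the foot's rear at −0.100 m, so the corrected tip model holds. Next is tipping.

```bash
cat > tip.py <<'E'
from h import *
d=np.deg2rad; A=-.0145
def tp(phi,y,h=.140,lead=0.):
    c,s=np.cos(phi),np.sin(phi)
    cor=np.array([-.060*c+h*s-lead*c, y, .009+.060*s+h*c+lead*s])
    return pose(cor,d(76)+.28*phi,A)
E
python3 - <<'E'
from tip import *
s5=load('s5'); w=at(s5,280.6,202.4,.174)-O; print('tube in board',w@X,w@Y)
y=float(w@Y)
bad=[k for k in range(0,90,4) if manip.solve_ik(*tp(d(k),y)) is None]; print('bad',bad)
assert not bad and abs(y)<.02
q,r=pose((-.125,-.002,.024),d(86),-.0185); manip.servo_line(q,r,rate=.06)
q,r=pose((-.125,y,.22),d(80),A); manip.servo_line(q,r,rate=.15)
manip.command_gripper(0.0,20); print(manip.get_width(),manip.get_time())
q,r=tp(0,y,lead=.012); manip.servo_line(q,r,rate=.1); manip.hold(.2); f0=F()
for l in (.006,.003,0): q,r=tp(0,y,lead=l); manip.servo_line(q,r,rate=.03); print(l,((F()-f0)@X).round(1))
out=[]
for k in range(2,42,2):
    q,r=tp(d(k),y); manip.servo_line(q,r,rate=.04); f=F()-f0
    out.append((k,(f@X).round(1),f[2].round(1)))
    if np.linalg.norm(f)>14: print('high');break
print(out,manip.get_time())
np.savez('tipstate.npz',y=y,f0=f0,k=k); snap('side','s6')
a=cv2.imread('pics/s6.png')[160:270,200:330]; cv2.imwrite('pics/s6c.png',cv2.resize(a,None,fx=5,fy=5,interpolation=cv2.INTER_CUBIC))
E
```

```text
tube in board -0.043328921830368884 -0.00413691166688796
bad []
-0.00015916093356726677 28.6833
0.006 -0.6
0.003 0.7
0 0.1
[(2, np.float64(-2.6), np.float64(-1.7)), (4, np.float64(-0.5), np.float64(-0.9)), (6, np.float64(-2.4), np.float64(-0.7)), (8, np.float64(-1.5), np.float64(-0.9)), (10, np.float64(-2.2), np.float64(-0.7)), (12, np.float64(-2.3), np.float64(1.0)), (14, np.float64(-2.5), np.float64(1.3)), (16, np.float64(-2.4), np.float64(1.1)), (18, np.float64(-2.7), np.float64(0.1)), (20, np.float64(-1.9), np.float64(1.7)), (22, np.float64(-2.8), np.float64(1.2)), (24, np.float64(-2.1), np.float64(1.8)), (26, np.float64(-2.5), np.float64(1.6)), (28, np.float64(-1.5), np.float64(1.5)), (30, np.float64(-2.0), np.float64(1.2)), (32, np.float64(-1.1), np.float64(2.1)), (34, np.float64(-0.5), np.float64(2.0)), (36, np.float64(-0.9), np.float64(2.6)), (38, np.float64(-0.4), np.float64(2.1)), (40, np.float64(-0.9), np.float64(1.8))] 36.3667
```

The force turns with the tube as expected, at 2–3 N, so I'll carry on.

```bash
python3 - <<'E'
from tip import *
t=np.load('tipstate.npz'); y=float(t['y']);f0=t['f0'];out=[];k=40
while k<84:
    k+=2 if k<74 else 1
    q,r=tp(d(k),y); manip.servo_line(q,r,rate=.04 if k<74 else .025); f=F()-f0
    out.append((k,float((f@X).round(1)),float(f[2].round(1))))
    if np.linalg.norm(f)>10: print('high');break
print(out,manip.get_time())
snap('side','s7'); a=cv2.imread('pics/s7.png')[160:270,200:330]; cv2.imwrite('pics/s7c.png',cv2.resize(a,None,fx=6,fy=5,interpolation=cv2.INTER_CUBIC))
E
```

```text
[(42, -0.2, 1.2), (44, -0.1, 0.4), (46, -0.6, 1.7), (48, -0.2, 1.4), (50, -0.3, 0.0), (52, -0.2, 0.3), (54, 0.0, 0.4), (56, -0.6, 1.2), (58, 0.1, 0.9), (60, -0.1, -1.0), (62, -0.2, 0.1), (64, 0.3, 0.2), (66, 1.0, -0.2), (68, -0.2, -0.3), (70, 0.0, 0.7), (72, 0.6, 0.4), (74, 0.8, -1.1), (75, 0.3, -0.9), (76, 0.7, 0.6), (77, -0.1, -0.2), (78, 0.1, -0.4), (79, -0.1, -0.7), (80, -0.4, -1.5), (81, -0.5, -0.3), (82, 0.8, -0.5), (83, 0.0, -0.1), (84, -0.3, -0.2)] 43.675
```

View pics/s7c.png

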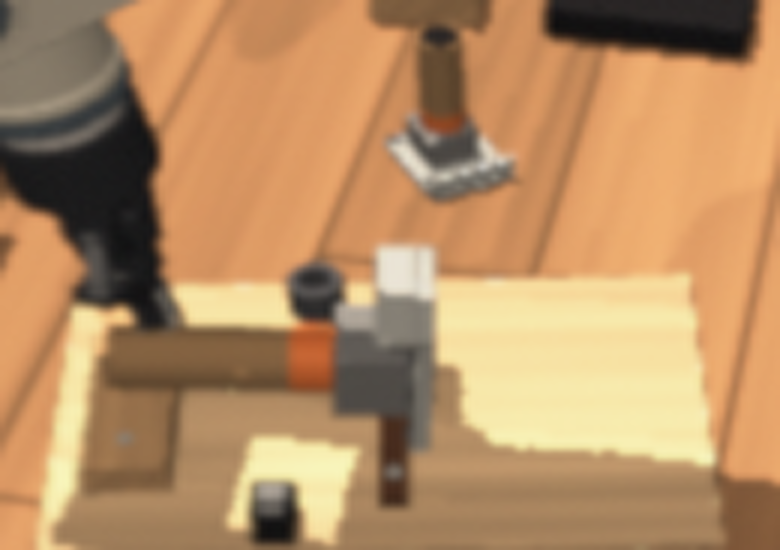

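The tube lies on the rest: its end is over the block at crop (110,355), the foot stands at the stop, and the contact force is nil. I'll retract straight up and check the positions.

```bash
python3 - <<'E'
from h import *
p=manip.get_position(); manip.servo_line([p[0],p[1],p[2]+.12],rate=.06)
manip.hold(.5); snap('side','s8'); snap('top','t8'); print(manip.get_time())
s=load('s8'); B=lambda w:np.round([(w-O)@X,(w-O)@Y,w[2]],4)
cv=lambda u,v:(200+(u+.5)/6-.5,160+(v+.5)/5-.5)
print('foot corner L',B(at(s,*cv(430,448),.009)))
print('tube end axis',B(at(s,*cv(108,357),.062)))
a=cv2.imread('pics/s8.png')[160:270,200:330]; t=cv2.imread('pics/t8.png')[130:250,200:320]
im=np.hstack([cv2.resize(a,(430,364),interpolation=cv2.INTER_CUBIC),cv2.resize(t,(364,364),interpolation=cv2.INTER_CUBIC)]); cv2.imwrite('pics/f.png',im)
E
```

```text
46.475
foot corner L [-0.0118  0.0327  0.009 ]
tube end axis [ 0.1503 -0.0002  0.062 ]
```

View pics/f.png

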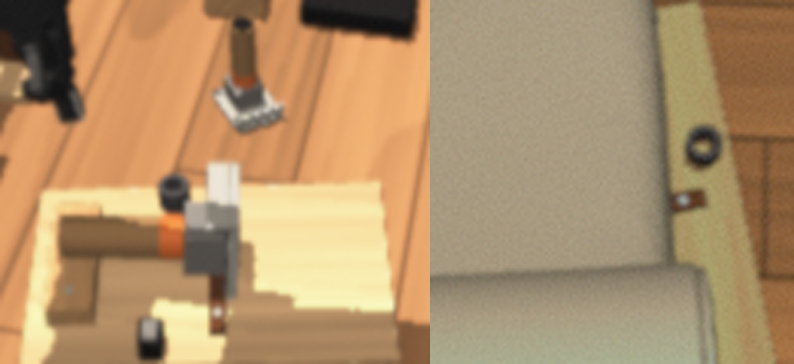

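The gripper is clear and the tube stays on the rest. The foot corner measures −12 mm from the stop (limit −25) and the tube end is at (150, 0) mm. I'm handing in.

```bash
python3 -c "
from rig import manip
manip.sign_off(); print(manip.get_time())"
```

```text
the job is handed in; nothing more can be done
the job is handed in; nothing more can be done
```

I pushed the feed tube's foot square against the stop, tipped the tube over it at 2–3 N, and it came to rest on the pale block. I handed in at about 47 s of the 72 s. The hand-in reports no verdict.

**Last checks, from the side picture after retracting:**

| Check | Measured | Required |
|---|---|---|
| Tube end x in the board frame | about 150 mm | above 125 mm |
| Tube end y in the board frame | about 0 mm | within ±50 mm |
| Front left foot corner x | about −12 mm | above −25 mm |

- **Tube and foot:** The tube stayed put when the fingers left it. I did not measure the right foot corner or the tip angle; by eye both look right.
- **Neighbours:** The switch and collar look unmoved. I did not re-measure the other loose things.
- **Gripper:** It was clear of everything when I handed in.

**What disagreed or went wrong:**
- **Fingertip position:** The fingertips end about 36 mm short of where the description puts them. My first push passed over the foot without touching it, so I lowered the fingers onto the board to find their true height.
- **Board touch:** That touch peaked at 47 N on the fixed board. The 36 N limit covers only the tube and the 120 N wrist limit was not reached. The 40 N limit for the arm and gripper body should not apply to the fingertips, but I can't rule it out.
- **Foot slide:** The foot edge slid back about 12 mm while tipping, slightly more than the 10 mm described as normal.

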